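# Open the disc drawer and hold its sprung divider back

### The job

Pull the wooden disc drawer fully open by its bar handle. Then, by the red tab, move the sprung metal divider towards the drawer front until its black pointers stand on the green marks (40 mm of travel), and keep it there so that a colleague can file discs in the gap. Finish while still holding the tab: do not let go, and leave the other things on the table where they are.

Things in the scene. Friction and masses are not known exactly. Their poses are not given: they have to be found in the camera images.
- cabinet: Fixed wooden one-drawer cabinet on the table, 340 deep (its x) x 200 wide (its y) x 205 high. Origin: centre of its underside. Its front faces its own -x, which points roughly to the robot's right (world -y); position and yaw vary. The drawer slides out along the cabinet's own -x.
- drawer (a joint): How far the drawer is out, m: 0 shut, 0.20 fully open (end stop). May start up to 0.03 ajar. Sliding friction about 2 N, no spring, stays where it is left.
- handle (a point): Middle of the drawer's horizontal steel bar handle, 175 above the table; the bar is about 10 thick and 120 long along the cabinet's y, its centre 35 in front of the drawer's front panel (gap about 30 for a finger). Moves with the drawer. Can be pinched from above.
- follower (a joint): Travel of the sprung metal divider inside the drawer, m: 0 at rest against the discs, grows as it is moved towards the drawer front (the cabinet's -x); wanted 0.040, stop at 0.060. Spring pushes it back towards the discs: about 5 N at 0, 10 N at 0.040. The push also presses the drawer open, not shut. At rest the divider's middle plane is 100 behind the front panel's inner face.
- tab: Red plastic finger tab, upright on the divider's top edge, at mid width: 12 thick along the cabinet's x, 30 wide along its y, 48 high, of which the upper 35 stands clear above the disc sleeves. Origin: centre of its underside, 138 above the table; axes as the cabinet's. With the drawer open it stands 100 in front of the cabinet's front edge and 100 behind the panel.
- tab_top (a point): Centre of the red tab's top face, 186 above the table.
- band (a point): Point midway between the two green marks (one on the top edge of each drawer side wall, 10 long). The divider is at the wanted travel when its black pointers, in its middle plane, lie over the marks; the tab is then straight above this point. Moves with the drawer.
- sleeves (a point): Middle of the top edge of the front-most disc sleeve, 149 above the table. The sleeves (125 wide) stand fixed in the drawer from here to its back, 16 behind the divider's middle plane at rest. Drawer: orange front panel 18 thick, 200 wide, top 200 above the table; side walls 150 apart inside, tops 118 above the table. Moves with the drawer.
- disc_case: Bystander: flat disc case 142 x 125 x 10 lying on the table. Origin: centre of underside.
- mug: Bystander: blue mug, 80 across, 92 high. Origin: centre of underside.
- card_box: Bystander: small cardboard box of cards, 85 x 130 x 92 high. Origin: centre of underside.

How it is judged:
On the way, in this order (a step that is already met when the one before it is completed fails the run):
1. the drawer is fully open with the divider still at rest (value of joint drawer above 0.185 m and value of joint follower below 0.015 m), for 0.2 s.
2. the divider has been moved to the green marks by its tab (value of joint follower between 0.034 and 0.046 m and contact force between the fingers and tab above 2 N), for 0.3 s.
At the end, for the whole second after the job is handed in: The drawer is open by more than 185 mm of 200, the divider stands at 40 mm of travel within 6 mm, and the fingers still hold the red tab (over 2 N), all through the last second (all of step 2 and value of joint drawer above 0.185 m); the arm keeps its last pose, push and grip.
It fails at once if disc case moved by more than 20 mm (distance of disc_case from where it was at the start of the episode above 0.02 m).
It fails at once if mug moved by more than 20 mm (distance of mug from where it was at the start of the episode above 0.02 m).
It fails at once if card box moved by more than 20 mm (distance of card_box from where it was at the start of the episode above 0.02 m).
It also fails if it takes over 48 s, if anything falls off the work surface, if the arm or the gripper's body presses on something with over 40 N, if the wrist force passes 120 N, or if a joint passes its speed limit or range.

### The arm

A 7-joint arm with a two-finger parallel gripper is mounted at the origin on the work surface. World frame = base frame: x ahead of the robot, y to its left, z up, the work surface at z = 0. Lengths are in m, angles in rad, forces in N, time in s.
With the tool pointing down it reaches from about 0.35 to 0.9 m from the base axis. Payload 8.1 kg.
Tool frame: the origin (TCP) lies between the finger pads; the fingertips stand 25 mm ahead of it and the grasp point (between the pads) lies 6 mm ahead of it; z points along the fingers, y is the line along which they close (so a half turn about z gives the same grasp; the last joint's range is limited). The gripper opens to 92 mm and grips with 3 to 60 N. Pads are 19 mm wide; open, the fingers measure 130 mm over their backs; the gripper's body (75 mm by 190 mm) begins 47 mm behind the grasp point.
Start: joints at [-0.103, 0.434, 0.025, 1.573, -0.012, 1.134, -0.075], TCP at [0.625, -0, 0.252] pointing down, gripper open.
Joint ranges: [-2.62, 2.62], [-0.44, 2.09], [-1.27, 1.32], [0.08, 2.57], [-1.32, 4.46], [0.12, 2], [-2.74, 2.74]. Speed limits (rad/s): [2.22, 2.22, 3.01, 3.01, 3.14, 3.14, 3.14].

### API

Orientations are given as a unit quaternion [x, y, z, w].
In Python, from rig import manip gives the robot as it stands. Calls block until the motion is done:
- manip.reach(position, orientation): joint-space move of the TCP to a pose.
- manip.move_straight(position, ori=None, vel=0.15): straight line of the TCP; ori=None keeps the orientation; vel is the mean speed in m/s.
- manip.move_joints(angles): joint-space move.
- manip.gripper_to(opening, strength=None): opening from 0.0 (shut) to 1.0 (fully open); strength is the grip in N (None keeps the last); returns when the fingers have stopped.
- manip.dwell(seconds).
- manip.ik(position, orientation): joint angles nearest the present ones, or None.
- manip.grab_frame(name): name is "scene" or "side" or "wrist"; returns a dict with "image" (384x512x3 uint8, red, green, blue), "depth" (384x512 float32, m along the optical axis (not along the pixel's ray), 0 where there is no reading), "fx", "fy", "cx", "cy" (pixels), "T" (4x4, takes a point from camera to world coordinates). Camera axes: x right, y up, looking along -z (the intrinsics and any distortion apply to the point x, -y, -z); pixel columns grow to the right and rows downward; lengths in m; the calibration is good to about 2 mm. A picture is of the moment at which its call begins.
A pose or a line that the arm cannot do raises manip.MotionError and nothing moves.
- manip.sign_off(): hands the job in; it is judged then, once.
Readings, each from a call of its own:
- manip.read_clock(): time.
- manip.read_q(): joint angles.
- manip.read_joint_velocities(): joint speeds.
- manip.read_tau(): joint torques, N m.
- manip.read_tcp_pos(): TCP position.
- manip.read_tool_rot(): TCP orientation.
- manip.read_force(): force on the tool from outside, world axes, zero at the start.
- manip.read_torque(): the same for the moment, N m.
- manip.read_opening(): opening from 0.0 (shut) to 1.0 (fully open).
- manip.read_grip_force(): force on a finger pad.
Only numpy, scipy, OpenCV 4.12 (cv2) and the standard library are available. Lean on these libraries where they do the work, as an engineer would, in place of code of your own. Each camera call takes 0.05 s, during which the arm holds its last target. There are 200 camera calls.

## Working session

There is one attempt and no reset: what is moved stays moved. The work goes in short steps, each a Python script; the robot and the scene stay as the last script left them, time stands still between calls to the robot, and variables do not carry over. Pictures are saved under pics/ and viewed, at most 10 in all, crops included, and the job is handed in when it is done.

```bash
mkdir -p pics
cat > h.py <<'E'
import numpy as np, cv2
from rig import manip as m
def grab(n,fn=None):
    f=m.grab_frame(n)
    if fn: cv2.imwrite('pics/'+fn,f['image'][:,:,::-1])
    return f
def ray(f,u,v):
    d=np.array([(u-f['cx'])/f['fx'],-(v-f['cy'])/f['fy'],-1.0])
    T=np.array(f['T']); return T[:3,3],T[:3,:3]@d
def onplane(f,u,v,z):
    o,d=ray(f,u,v); return o+d*(z-o[2])/d[2]
def cloud(f):
    H,W=f['depth'].shape; u,v=np.meshgrid(np.arange(W),np.arange(H)); D=f['depth']
    P=np.stack([(u-f['cx'])/f['fx']*D,-(v-f['cy'])/f['fy']*D,-D],-1)
    T=np.array(f['T']); return P@T[:3,:3].T+T[:3,3]
E
python3 - <<'E'
from h import *
fs=[grab(n) for n in('scene','side')]
cv2.imwrite('pics/a1.png',fs[0]['image'][:,:,::-1]);cv2.imwrite('pics/a2.png',fs[1]['image'][:,:,::-1])
for n,f in zip(('s','d'),fs):
    P=cloud(f); np.savez(n+'.npz',im=f['image'],P=P,ok=f['depth']>0)
    print({k:f[k] for k in f if k not in('image','depth')},f['T'])
print(m.read_clock(),m.read_tool_rot())
E
```

```text
{'fx': 363.822647471338, 'fy': 363.822647471338, 'cx': 254.77402567404948, 'cy': 189.49489505228553, 'T': array([[ 0.13997997, -0.93504798,  0.32571597,  0.78642105],
       [ 0.99011054,  0.12908981, -0.05492662, -0.03248145],
       [ 0.00931241,  0.33018344,  0.94387085,  0.98209271],
       [ 0.        ,  0.        ,  0.        ,  1.        ]])} [[ 0.13997997 -0.93504798  0.32571597  0.78642105]
 [ 0.99011054  0.12908981 -0.05492662 -0.03248145]
 [ 0.00931241  0.33018344  0.94387085  0.98209271]
 [ 0.          0.          0.          1.        ]]
{'fx': 356.2014925133673, 'fy': 356.2014925133673, 'cx': 251.0640289894951, 'cy': 185.44593875465196, 'T': array([[-0.98478813, -0.16749291,  0.04624364,  0.53045144],
       [ 0.17370121, -0.94206398,  0.28695531,  0.30916093],
       [-0.00449851,  0.29062276,  0.95682714,  1.0361712 ],
       [ 0.        ,  0.        ,  0.        ,  1.        ]])} [[-0.98478813 -0.16749291  0.04624364  0.53045144]
 [ 0.17370121 -0.94206398  0.28695531  0.30916093]
 [-0.00449851  0.29062276  0.95682714  1.0361712 ]
 [ 0.          0.          0.          1.        ]]
0.1 [ 7.07131518e-01  7.07081702e-01 -5.33403530e-04 -4.45678935e-04]
```

View pics/a1.png

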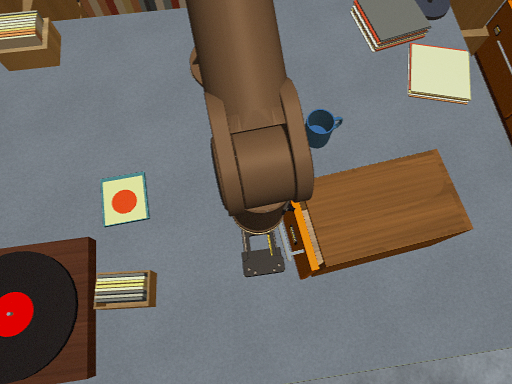

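View pics/a2.png

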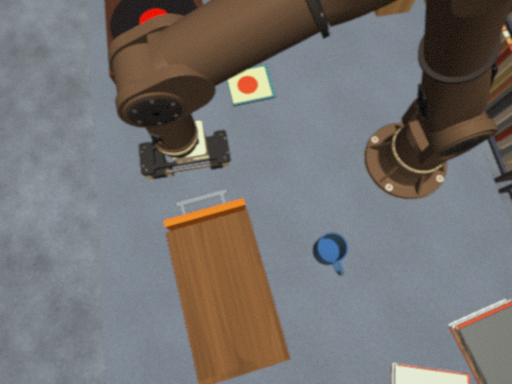

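Scene view: the cabinet is at right-centre, with its front at about (300,240) under the gripper. The card box is at (125,290), the disc case at (124,200) and the mug at (320,128). The side view shows the whole cabinet top, the orange panel from (166,226) to (245,204), and the grey handle bar from (178,206) to (226,193).

Run:
```python
import numpy as np,cv2
d=np.load('d.npz'); P=d['P']; im=d['im']; ok=d['ok']
hsv=cv2.cvtColor(im,cv2.COLOR_RGB2HSV)
reg=np.zeros(ok.shape,bool); reg[185:384,150:300]=1
top=ok&reg&(abs(P[...,2]-.205)<.006)&(hsv[...,1]>60)
org=ok&reg&(hsv[...,0]>8)&(hsv[...,0]<20)&(hsv[...,1]>190)&(hsv[...,2]>180)
wood=top&~org
for n,k in(('wood',wood),('org',org&(P[...,2]>.19))):
    q=P[k]; c,s,a=cv2.minAreaRect(q[:,:2].astype(np.float32)); print(n,k.sum(),c,s,a,np.median(q[:,2]))
    print(cv2.boxPoints((c,s,a)))
reg[:]=0; reg[186:216,172:232]=1
hd=ok&reg&(abs(P[...,2]-.178)<.012)&~org
q=P[hd]; print('handle',hd.sum())
# bar: farthest along -y
c,s,a=cv2.minAreaRect(q[:,:2].astype(np.float32)); print(c,s,a); print(cv2.boxPoints((c,s,a)),np.percentile(q[:,2],[10,50,90]))
```

```text
wood 14159 (0.5934667587280273, 0.27990075945854187) (0.19942091405391693, 0.37152037024497986) 5.874013900756836 0.20594888746893092
[[0.4752689  0.45448107]
 [0.5132908  0.08491144]
 [0.7116646  0.10532045]
 [0.6736427  0.47489008]]
org 491 (0.6118789911270142, 0.10553882271051407) (0.19283032417297363, 0.015640385448932648) 6.326823711395264 0.2010015882371312
[[0.5151893  0.10268647]
 [0.5169128  0.08714134]
 [0.7085687  0.10839117]
 [0.70684516 0.1239363 ]]
handle 328
(0.6131749153137207, 0.08436737209558487) (0.1300031840801239, 0.05945643037557602) 6.090863227844238
[[0.54538596 0.10703074]
 [0.55169463 0.04790995]
 [0.6809639  0.061704  ]
 [0.6746552  0.12082479]] [0.17645538 0.18010199 0.18289592]
```

```bash
cat >> h.py <<'E'
from scipy.spatial.transform import Rotation as R
A=np.radians(6.0); D=np.array([np.sin(A),-np.cos(A),0.])   # drawer opening direction
Q=R.from_matrix(np.c_[np.cross(D,[0,0,-1]),D,[0,0,-1.]]).as_quat()  # tool y = D, z down
E
python3 - <<'E'
from h import *
m.reach([.616,.061,.29],Q); m.gripper_to(.24,20)
f=grab('wrist','w1.png'); np.savez('w.npz',im=f['image'],P=cloud(f),ok=f['depth']>0,T=f['T'])
print(m.read_clock(),m.read_tcp_pos(),m.read_opening(),m.read_q(),f['T'],f['fx'])
E
```

```text
2.6417 [0.61599649 0.06099592 0.2899924 ] 0.24173404470733637 [-0.4197505   0.40390824  0.34091497  1.5535589  -0.14102394  1.20842696
 -1.52026166] [[ 1.05723927e-01  9.58495697e-01  2.64780004e-01  6.87363297e-01]
 [-9.94395498e-01  1.01850215e-01  2.83571425e-02  6.80834800e-02]
 [ 2.12298578e-04 -2.66294073e-01  9.63891810e-01  4.23091676e-01]
 [ 0.00000000e+00  0.00000000e+00  0.00000000e+00  1.00000000e+00]] 302.1212815980655
```

View pics/w1.png

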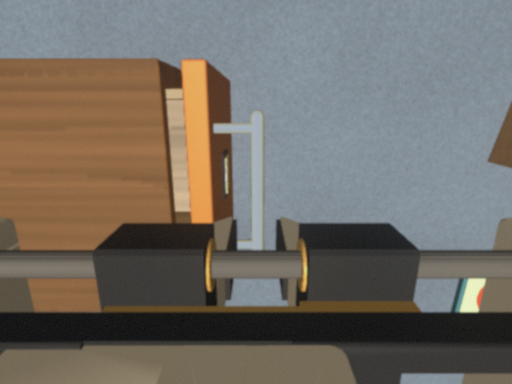

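The wrist view shows the bar, upright, at columns 251–263 and rows 112–248, between the two fingers at columns 225 and 288. The orange panel's top edge is at columns 184–212.

Run:
```python
from h import *
f=m.grab_frame('wrist'); t=np.array(m.read_tcp_pos()); N=np.cross(D,[0,0,-1]); im=f['image']
hsv=cv2.cvtColor(im,cv2.COLOR_RGB2HSV)
pts=[]
for v in range(140,225,6):
    r=im[v,235:285].astype(int); k=np.where((r.sum(1)>420)&(r.max(1)-r.min(1)<40))[0]+235
    if len(k): pts.append(onplane(f,(k[0]+k[-1])/2,v,.178)); 
    if v%24==20: print(v,k[0],k[-1]) if len(k) else print(v,im[v,240:275:4].tolist())
pts=np.array(pts)
if len(pts): print(len(pts),np.c_[(pts-t)@D,(pts-t)@N].round(4)[::4]); print(np.degrees(np.arctan(np.polyfit(pts@N,pts@D,1)[0])))
org=(hsv[...,0]>8)&(hsv[...,0]<20)&(hsv[...,1]>190)&(hsv[...,2]>200)
for v in(100,150,200):
    k=np.where(org[v])[0]; print(v,k[0],k[-1],((onplane(f,k[0],v,.2)-t)@D).round(4),((onplane(f,k[-1],v,.2)-t)@D).round(4))
k=np.where(org[:,195])[0]; print('panel end',k[0],((onplane(f,195,k[0],.2)-t)@N).round(4)); 
k=[v for v in range(95,140) if im[v,257].sum()>440]; print('bar end',k[:1])
```

```text
140 235 284
164 235 284
188 235 284
212 235 284
15 [[ 0.0033  0.0433]
 [ 0.0034  0.0236]
 [ 0.0035  0.003 ]
 [ 0.0035 -0.0184]]
1.2385979571707788Traceback (most recent call last):
  File "<stdin>", line 13, in <module>
IndexError: index 0 is out of bounds for axis 0 with size 0
```

Run:
```python
from h import *
d=np.load('w.npz'); im=d['im']; P=d['P']; t=np.array(m.read_tcp_pos()); N=np.cross(D,[0,0,-1])
print(im[180,245:270].tolist()); print(im[150,180:236:4].tolist())
z=P[...,2]; ok=d['ok']
for nm,k in(('bar',ok&(z>.16)&(z<.19)),('pan',ok&(z>.194)&(z<.203))):
    c0,c1=(240,275) if nm=='bar' else (175,235)
    for v in(110,150,180,210):
        c=np.where(k[v,c0:c1])[0]+c0
        if len(c): p=P[v,c]; print(nm,v,c[0],c[-1],((p-t)@D)[[0,-1]].round(4),((p-t)@N)[0].round(4),np.median(p[:,2]).round(4))
c=np.where(k[:,195])[0]; print('panel end',c[0],((P[c[0],195]-t)@N).round(4))
```

```text
[[140, 149, 157], [139, 149, 158], [138, 147, 155], [138, 146, 156], [134, 145, 151], [136, 144, 144], [150, 156, 146], [165, 173, 163], [170, 180, 179], [168, 178, 188], [165, 176, 191], [165, 178, 193], [163, 176, 190], [165, 177, 187], [166, 180, 185], [169, 178, 174], [166, 171, 160], [158, 157, 142], [138, 137, 130], [131, 135, 139], [138, 148, 157], [143, 155, 163], [141, 153, 162], [137, 149, 157], [140, 151, 160]]
[[186, 162, 132], [188, 162, 132], [228, 155, 80], [232, 162, 84], [232, 165, 86], [232, 165, 88], [232, 163, 86], [215, 143, 75], [88, 57, 34], [90, 57, 39], [89, 59, 40], [67, 51, 42], [78, 52, 39], [122, 121, 123]]
bar 110 254 260 [-0.0012  0.0036] 0.0667 0.1772
bar 150 251 264 [-0.0036  0.007 ] 0.0349 0.1794
bar 180 252 264 [-0.0029  0.0073] 0.0097 0.1794
bar 210 252 263 [-0.0029  0.0066] -0.0167 0.1797
pan 110 185 209 [-0.0502 -0.0336] 0.0671 0.2002
pan 150 187 211 [-0.0505 -0.0333] 0.0385 0.1997
pan 180 189 212 [-0.0509 -0.0332] 0.015 0.1997
pan 210 191 214 [-0.0505 -0.0331] -0.009 0.1998
panel end 59 0.101
```

Run:
```python
from h import *
b=np.array([.616,.061,0])+.002*D
m.move_straight(b+[0,0,.181],vel=.08)
print('down',m.read_force().round(1)); m.gripper_to(0,20)
print('grip',m.read_opening()*92,m.read_grip_force(),m.read_force().round(1))
p0=b+[0,0,.181]
m.move_straight(p0+.17*D,vel=.08); print(m.read_force()@D)
for s in np.arange(.174,.206,.004):
    m.move_straight(p0+s*D,vel=.04); F=m.read_force()@D
    print(round(s,3),((m.read_tcp_pos()-p0)@D).round(4),F.round(1))
    if F<-12: break
m.dwell(.3); print(m.read_clock(),m.read_opening()*92,m.read_grip_force())
grab('side','b1.png')
```

```text
down [-0.4  0.6  0. ]
grip 10.170431147587884 20.000004172325134 [-0.8  1.   2.1]
0.17760267225234172
0.174 0.1751 1.3
0.178 0.1786 0.6
0.182 0.1824 -0.6
0.186 0.1854 -3.1
0.19 0.1855 -12.0
0.194 0.1857 -22.1
8.6417 10.46751749158494 20.001187473535538
```

View pics/b1.png

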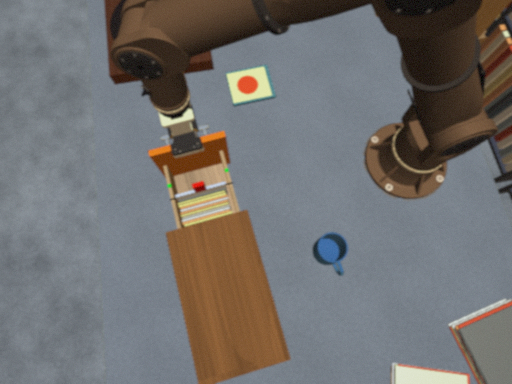

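The drawer hit its stop at 0.1855 m of pull, so it is fully open. In the side view the red tab is at (199,186), with the green marks at (170,186) and (227,170). I'll release the bar, rise and look at the tab from above.

Run:
```python
from h import *
b=np.array([.616,.061,0])+.002*D; N=np.cross(D,[0,0,-1])
m.move_straight(b+.1856*D+[0,0,.181],vel=.05); m.gripper_to(.24,20)
m.move_straight(b+.1856*D+[0,0,.27],vel=.15)
t=b+.0325*D+[0,0,.27]; m.move_straight(t,vel=.15); m.gripper_to(.38)
f=grab('wrist','w2.png'); P=cloud(f); hsv=cv2.cvtColor(f['image'],cv2.COLOR_RGB2HSV)
t=np.array(m.read_tcp_pos())
red=((hsv[...,0]<5)|(hsv[...,0]>174))&(hsv[...,1]>150)&(hsv[...,2]>90)
z=P[...,2]; k=red&(f['depth']>0)&(abs(z-.186)<.006)
q=P[k]; print(red.sum(),k.sum())
if k.sum():
    r=np.c_[(q-t)@D,(q-t)@N]; print('tab top',np.percentile(r,[2,50,98],axis=0).round(4),np.median(q[:,2]))
g=(hsv[...,0]>40)&(hsv[...,0]<80)&(hsv[...,1]>120)&(hsv[...,2]>80)&(f['depth']>0)
if g.sum(): r=P[g]-t; print('green',g.sum(),np.percentile(r@D,[3,50,97]).round(4),np.percentile(r@N,[3,50,97]).round(4))
org=(f['depth']>0)&(z>.196)&(z<.203)&(hsv[...,1]>140)&(hsv[...,0]<22)&(((P-t)@D)>.05); r=(P[org]-t)@D; print('panel',np.percentile(r,[2,98]).round(4) if len(r) else None)
print(m.read_clock())
```

```text
624 556
tab top [[-0.0055 -0.0114]
 [-0.0001  0.0035]
 [ 0.0052  0.0168]] 0.18576628294433953
green 114 [0.0353 0.0395 0.0439] [0.0773 0.0816 0.0859]
panel [0.0997 0.1161]
11.9
```

View pics/w2.png

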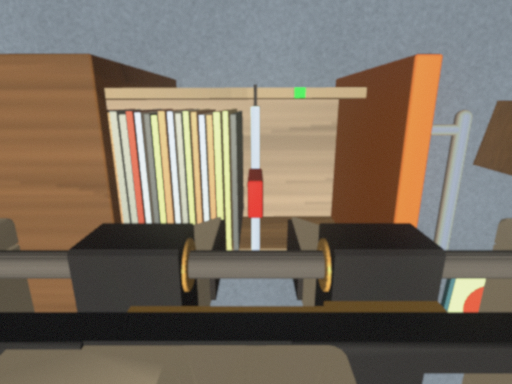

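The tab (255,192) sits midway between the fingers, with its offset along the drawer about 0. The green mark (300,92) is 39.5 mm ahead. Descend, pinch, pull.

Run:
```python
from h import *
b=np.array([.616,.061,0])+.0345*D+.002*np.cross(D,[0,0,-1]); p=b+[0,0,.180]
m.move_straight(b+[0,0,.27],vel=.1); m.move_straight(p,vel=.08); print('down',m.read_force().round(1))
m.gripper_to(0,30); print('grip',m.read_opening()*92,m.read_grip_force(),m.read_force().round(1))
x0=m.read_tcp_pos(); print('off',((x0-p)@D).round(4))
c=.040
m.move_straight(p+c*D,vel=.04); m.dwell(.2)
for i in range(3):
    e=.0395-(m.read_tcp_pos()-p)@D; print('err',e.round(4),m.read_force()@D)
    if abs(e)<.001: break
    c+=e; m.move_straight(p+c*D,vel=.03); m.dwell(.2)
print(m.read_opening()*92,m.read_grip_force(),m.read_force().round(1))
f=grab('wrist','w3.png'); s=grab('side'); im=s['image'][120:240,130:260,::-1]
cv2.imwrite('pics/s3.png',cv2.resize(im,None,fx=5,fy=5,interpolation=cv2.INTER_CUBIC))
print(m.read_clock())
```

```text
down [ 0.  -0.1  0.6]
grip 12.026915479377635 29.999679923057556 [-0.9  0.3  1.3]
off -0.0002
err 0.0025 -9.541845423313916
err 0.0001 -9.927666253978119
11.616757861762904 30.011126697063446 [-3.1  9.7  4.2]
15.825
```

View pics/w3.png

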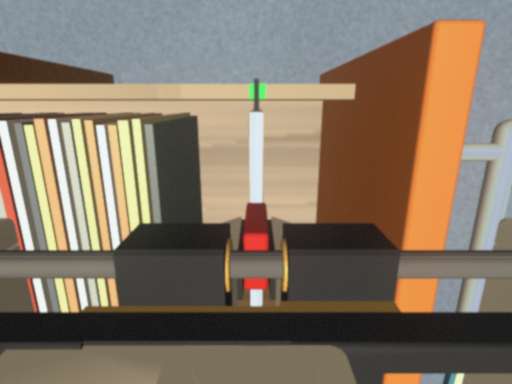

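View pics/s3.png

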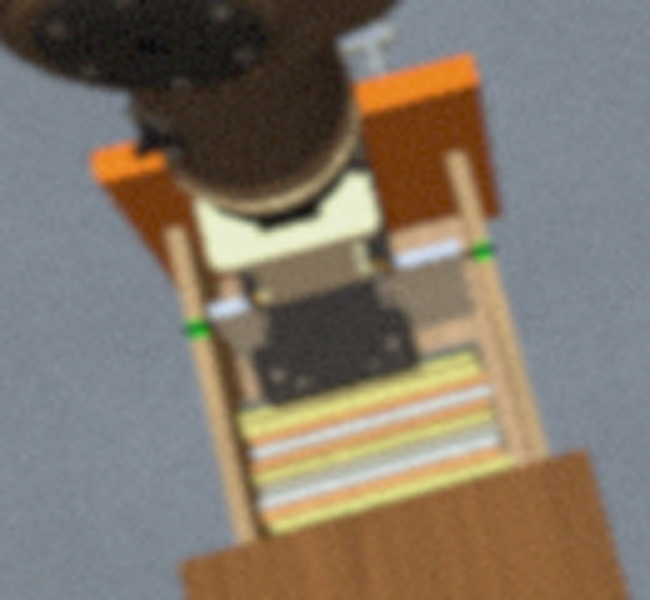

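The wrist view shows the black pointer at column 256, centred on the green mark (249–265, row 91), with the tab pinched at (256,245). The side crop shows both pointers on their marks, at (197,328) and (484,250). Force is steady at about 10 N, so I'm handing in.

Run:
```python
from h import *
m.dwell(.4); print(m.read_grip_force(),m.read_force()@D); print(m.sign_off(), m.read_clock())
```

```text
30.01099705696106 -9.7894107925592
the job is handed in; nothing more can be done
the job is handed in; nothing more can be done
```

The drawer is fully open against its stop, the divider's pointers stand on the green marks, and the gripper is still holding the red tab at 30 N. The job was handed in at about 16 s; the judging result was not shown.

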